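Snap the cover onto a mainspring barrel

TASK

One of the two mainspring barrels still has its cover lying loose on the rim: close it. With the cover still loose, turn it until its steel stud stands in line with the notch in that barrel's rim (once home it must not be turned on the beads), then press the cover down by hand through its snap, until it clicks home and stays there; do not use brute force, more than 35 N bends it. Leave the barrel that is already closed and the other things on the bench alone, and finish with the hand clear.

Things in the scene. Friction and masses are not known exactly. Their poses are not given: they have to be found in the camera images.
- barrel: the brass clock barrel to be closed, in a turned wooden stand (104 mm across, 14 mm high), both fixed to the bench. Origin on the bench on the barrel's axis, z up, +x towards the rim notch. Toothed wheel 87 mm across at the foot, drum 74 mm across, rim top at z = 49.6 mm
- seat (a point): centre of the barrel's inner shoulder, z = 44 mm, where the underside of the cover is when home. Pressed down, the loose cover first gives about 1 mm like a stiff spring (18 N/mm), up to 18 to 20 N; then the beads let it past: it jumps in and the force sags to a few N; pressed on it gives 1 mm more, then it is hard. Let go before the jump, it comes up again; after it, it stays
- first_bead (a point): on the bead inside the rim, 45 degrees counter-clockwise of barrel +x, z = 47.9 mm, 31.4 mm from the axis (the cover's edge: 33 mm). The rim is slit into four spring segments, whose bead yields as the edge is forced past and closes over it; they open too little to see
- arbor_end (a point): top of the steel winding arbor (9.5 mm thick, square end, thin cross pin just above the cover) that stands up through the cover in the barrel's middle, at z = 75 mm; fixed
- cover: the barrel's brass cover, 66 mm across, flat top 57 mm across, 6.6 mm thick, about 110 g. Origin at the centre of its underside, z up, +x towards its stud. It starts loose on the beads, underside at z = 46.4 mm, flat top at 53 mm; home: 44 mm and 50.6 mm. A collar keeps it level on the arbor, a cross pin keeps it from being lifted off. It turns with about 1.5 N at the stud, and stays
- plate: the brass disc of the cover without the stud, same origin and axes as the cover; over 35 N on it bends it
- cover_stud (a point): centre of the top of the round steel stud on the cover (9 mm thick with a 12 mm foot washer, 10 mm tall above the flat top, 20 mm from the axis); it is gripped from above or pushed to turn the cover. It starts 0.6 to 1.4 rad counter-clockwise (seen from above) of the notch
- rim_notch (a point): the notch, a gap 8 mm wide in the rim of the barrel to be closed, continued as a dark slot down the outside; the point is at the rim's top, 35.5 mm from the axis
- closed_barrel: a second, like barrel in a like stand whose cover is already home (its stud at its notch, its flat top 1 mm above its rim); all one fixed piece, not to be touched. Origin on the bench on its axis; it and the barrel to be closed change places
- small_tin: small round lidded parts tin, 35 mm across, 16 mm high; bystander
- oil_pot: black screw-top pot, 41 mm across, 44 mm high; bystander
- spare_collet: steel lathe collet standing upright, 21 mm across, 30 mm high; bystander
- black_driver: screwdriver with black handle, 136 mm long, lying near the front edge; bystander
- bench_tweezers: steel tweezers, 117 mm long, lying near the front edge; bystander
- brass_bar: square brass bar, 120x9x9 mm, lying near the front edge; bystander

How it is judged (in metres and radians):
On the way:
1. the stud is in line with the notch (within 4 mm sideways) while the cover is still loose (z of cover in the frame of barrel above 0.0453 m and x of cover_stud in the frame of barrel above 0.01 m and y of cover_stud in the frame of barrel between -0.004 and 0.004 m), for 0.1 s.
At the end, for the whole second after the job is handed in: the cover is home on the shoulder (its underside less than 1 mm above it) and at rest, with the middle of its stud within 4 mm sideways of the line from the axis through the notch, on the notch's side (z of cover in the frame of barrel below 0.045 m and x of cover_stud in the frame of barrel above 0.01 m and y of cover_stud in the frame of barrel between -0.004 and 0.004 m and linear speed of cover below 0.01 m/s); the robot touches nothing.
It fails at once if the cover's plate is pressed with over 35 N (contact force between anything else and plate above 35 N).
It fails at once if the barrel that is already closed is pushed (over 5 N) (contact force between any of the fingers, the arm and closed_barrel above 5 N).
It fails at once if a bystander is shifted by more than 20 mm (distance of any of small_tin, oil_pot, spare_collet, black_driver, bench_tweezers, brass_bar from where it was at the start of the episode above 0.02 m).
It also fails if it takes over 42 s, if anything falls off the work surface, if the arm or the gripper's body presses on something with over 40 N, if the wrist force passes 120 N, or if a joint passes its speed limit or range.

ROBOT

A 6-joint arm with a two-finger parallel gripper is mounted at the origin on a cart in front of the work surface, level with it; the furniture and walls round the work are solid. World frame = base frame: x ahead of the robot, y to its left, z up, the work surface at z = 0. Lengths are in m, angles in degrees, forces in N, time in s.
With the tool pointing down it reaches from about 0.4 to 0.825 m from the base axis. Payload 7 kg.
Tool frame: the origin (TCP) lies on the centre line of the jaws, within the pads' length; the fingertips stand 8 mm ahead of it and the grasp point (between the pads) lies 11 mm behind it; z points along the fingers, y is the line along which they close (so a half turn about z gives the same grasp; the last joint's range is limited). The gripper opens to 88 mm and grips with 3 to 60 N. Pads are 19 mm wide; open, the fingers measure 130 mm over their backs; the gripper's body (78 mm by 193 mm) begins 47 mm behind the grasp point.
Start: joints at [16.507, 20.546, 0.682, 0, -70.136, -16.507], TCP at [0.675, -0, 0.235] pointing down, gripper open.
Joint ranges: [-176.03, 176.03], [-82.01, 121.73], [-58.28, 71.71], [-173.87, 95.51], [-174.79, -0.11], [-173.66, 173.66]. Speed limits (degrees/s): [136.94, 136.94, 172.46, 180, 180, 180].

INTERFACE

Orientations are given as [roll, pitch, yaw] about the fixed x, y, z axes, in that order (R = Rz(yaw) Ry(pitch) Rx(roll)).
In Python, from plant import r gives the robot as it stands.
- The arm moves only by the tool carry_out, never from a script. Its argument "targets" is a list of rows, each a list of 6 numbers: the shift along the tool's x, y, z scaled (see below), then the turn, a rotation vector about the tool's x, y, z scaled (see below). A call has 1 to 5 rows; each row shifts and turns the commanded pose from where the row before left it, along the tool's axes as they then stand; what a row does not reach is not made up. The controller multiplies each number of a shift by 0.5 m and each number of a turn by 60 degrees. A row lasts 1/8 s, in which the tool goes at most 62.5 mm and 10.7 degrees, less where a joint would pass 70% of its speed; a pose out of reach is approached as far as the arm can. A call with a number of a shift or a turn outside -1 to 1 is refused whole. A call with a gripper value outside its range is refused whole. "hand" is the opening, from 0 (shut) to 1 (fully open), set as the call begins (left out, the last holds). The fingers move at their own pace and stop on an object; "squeeze" is the grip in N (left out, the last holds). Time passes only in rows, so rows that do not move let the fingers close. It gives the time, the measured TCP pose, the force, the opening and the grip force at its end, in the units of the state.
- r.get_state(): the state, without advancing time (a new reading comes with each control period).
- r.capture(name): name is "scene" or "side" or "wrist"; returns the picture (480x640x3 uint8, red, green, blue); there is no depth.
- r.camera_info(name): a dict with "K" (3x3 intrinsics, pixels), "eye" and "attitude" of the camera in the world. Camera axes: x right, y down, z forward; pixel columns grow to the right and rows downward; lengths in m; the calibration is good to about 2 mm. A picture is of the moment at which its call begins: read the wrist's pose just before it. camera_info takes no time and is no camera call; for the wrist camera it gives the pose at the moment of the call.
- r.close_job(): hands the job in; it is judged then, once.
The state is a dict: "time_s": time; "joints": joint angles; "qd": joint speeds; "joint_torque": joint torques, N m; "tcp_pos": TCP position; "eef_rot": TCP orientation; "contact_force": force on the tool from outside, world axes, zero at the start; "moment": the same for the moment, N m; "gripper_width": finger opening in m; "gripper_force": force on a finger pad.
Only numpy, scipy, OpenCV 4.12 (cv2) and the standard library are available. Lean on these libraries where they do the work, as an engineer would, in place of code of your own. Each camera call takes 0.05 s, during which the arm holds its last target. There are 200 camera calls.

## Working session

There is one attempt and no reset: what is moved stays moved. The work goes in short steps, Python scripts to look and compute and a tool call to move; the robot and the scene stay as the last step left them, time stands still between calls to the robot, and variables do not carry over. Pictures are saved under pics/ and viewed, at most 10 in all, crops included, and the job is handed in when it is done.

Besides the shell and the picture viewer there is one more tool, called after "Request:" by a JSON object that holds its "method" and its "body". carry_out: Moves the arm, as the interface text tells. Its arguments: {"type":"object","properties":{"targets":{"type":"array","items":{"type":"array","items":{"type":"number","minimum":-1,"maximum":1}}},"hand":{"type":"number"},"squeeze":{"type":"number"}},"required":["targets"]}

```bash
mkdir -p pics; ls
python3 - <<'E'
from plant import r
import cv2, numpy as np
a=[]
for n in ["scene","side","wrist"]:
    i=r.camera_info(n); print(n,np.round(i["K"],1).tolist(),i["eye"],i["attitude"])
    im=r.capture(n)[:,:,::-1]; cv2.imwrite(f"pics/{n}0.png",im)
print(r.get_state())
E
```

```text
pics
scene [[467.3, 0.0, 330.6], [0.0, 467.3, 241.9], [0.0, 0.0, 1.0]] [ 0.17322252 -0.65828252  0.69557701] [-136.6563264    -0.67002456  -32.44513457]
side [[527.9, 0.0, 318.6], [0.0, 527.9, 232.6], [0.0, 0.0, 1.0]] [0.2575123  0.54460571 0.43889833] [-114.89011174    0.69179089 -163.68737626]
wrist [[385.0, 0.0, 318.0], [0.0, 385.0, 240.5], [0.0, 0.0, 1.0]] [ 0.67533548 -0.07179367  0.38493682] [ 1.64685473e+02 -1.20286133e-01  1.79916911e+02]
{'time_s': 0.15, 'joints': array([ 1.65099874e+01,  2.05844875e+01,  6.47816972e-01, -1.79641022e-02,
       -7.01356496e+01, -1.65070770e+01]), 'qd': array([ 0.04076982, -0.1113566 ,  0.19040367,  0.05701948, -0.06727129,
        0.00721058]), 'joint_torque': array([ 1.39394037e-04, -5.83274567e+01,  2.93289685e+01,  7.00122759e+00,
        8.75052094e-03, -9.76538854e-05]), 'tcp_pos': array([6.74650311e-01, 3.43364844e-05, 2.33814560e-01]), 'eef_rot': array([ 1.79925861e+02, -4.35734779e-03, -9.00032016e+01]), 'contact_force': array([ 1.21793906, -0.63101827,  0.2178747 ]), 'moment': array([-0.00700178, -0.00081826,  0.02006175]), 'gripper_force': 0.0, 'gripper_width': 0.08793434421250441}
```

View pics/scene0.png

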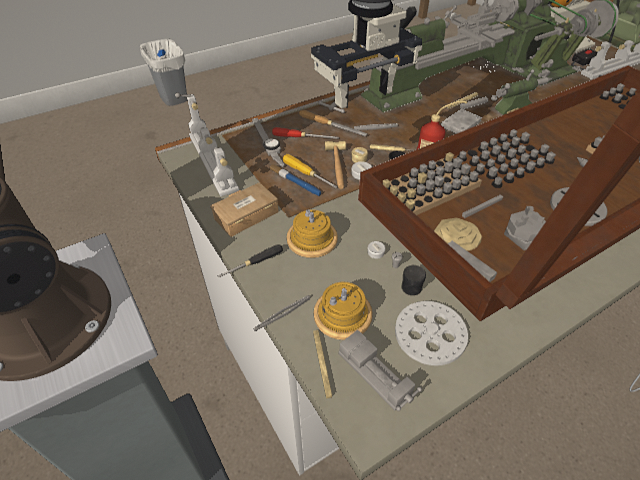

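View pics/wrist0.png

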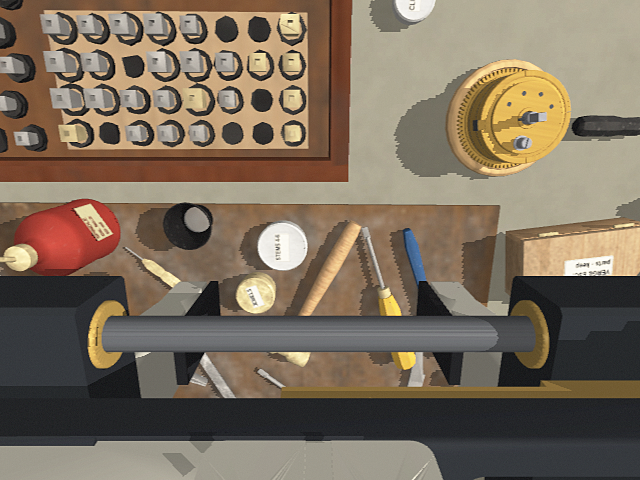

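View pics/side0.png

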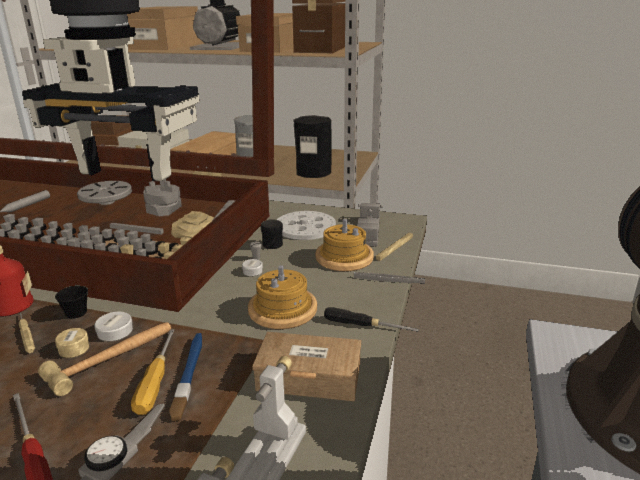

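The pictures show the two barrels: scene (312,232) and (344,308); side (282,292) and (345,244). In the wrist view one is at (520,115). I'll enlarge all of them to see which barrel is open.

Run:
```python
import cv2,numpy as np
s=cv2.imread('pics/scene0.png');d=cv2.imread('pics/side0.png')
c=lambda im,x,y:cv2.resize(im[y:y+60,x:x+80],(400,300),interpolation=cv2.INTER_CUBIC)
m=np.vstack([np.hstack([c(s,272,200),c(s,304,275)]),np.hstack([c(d,242,258),c(d,305,212)])])
cv2.imwrite('pics/m1.png',m)
```

```text
(no output)
```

View pics/m1.png

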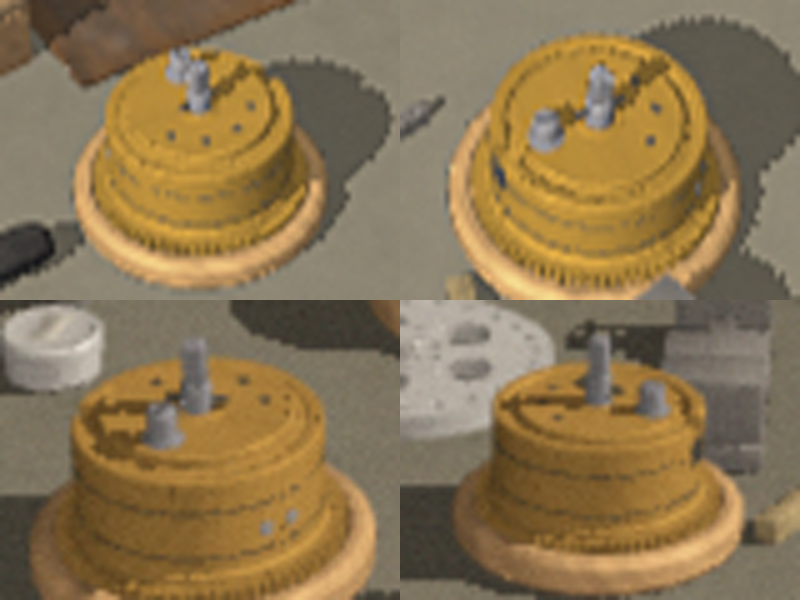

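```bash
cat > h.py <<'E'
from plant import r
import cv2, numpy as np
from scipy.spatial.transform import Rotation as R
def ray(i,p):
    d=R.from_euler('xyz',i["attitude"],degrees=True).as_matrix()@np.linalg.inv(i["K"])@[p[0],p[1],1]
    return np.array(i["eye"]),d/np.linalg.norm(d)
def plane(i,p,z):
    e,d=ray(i,p); return e+d*(z-e[2])/d[2]
def tri(rays):
    P=[np.eye(3)-np.outer(d,d) for e,d in rays]
    x=np.linalg.solve(sum(P),sum(p@e for p,(e,d) in zip(P,rays)))
    return x,[float(np.linalg.norm(p@(x-e))*1e3) for p,(e,d) in zip(P,rays)]
E
python3 - <<'E'
from h import *
S,D,W=[r.camera_info(n) for n in("scene","side","wrist")]
for n,a,b in [("A arbor",(311.4,212.4),(281,266)),("A stud",(308,211),(274.6,280)),("B arbor",(344.2,288.6),(344.6,219)),("B stud",(333.2,297.4),(355.6,228.6))]:
    print(n,tri([ray(S,a),ray(D,b)]))
print("Bnotch scene z=.045",plane(S,(304+100/5,275+35),.04))
for n,p,z in [("arbor",(540,118),.075),("stud",(523,142),.063),("slot",(477,126),.045)]: print(n,plane(W,p,z))
im=cv2.imread('pics/wrist0.png')[50:190,430:590]
cv2.imwrite('pics/w0c.png',cv2.resize(im,(640,560),interpolation=cv2.INTER_CUBIC))
E
```

```text
A arbor (array([ 0.50287304, -0.08275878,  0.07558458]), [0.7759104810377223, 0.7759104810378145])
A stud (array([ 0.50616983, -0.06360264,  0.06253338]), [0.7829755937617712, 0.7829755937618855])
B arbor (array([ 0.45435183, -0.27096856,  0.07579187]), [0.5312827037129084, 0.5312827037128578])
B stud (array([ 0.4343958 , -0.26782392,  0.0614812 ]), [1.0199915738926026, 1.0199915738925922])
Bnotch scene z=.045 [ 0.41689138 -0.26830616  0.04      ]
arbor [ 0.50412643 -0.08416599  0.075     ]
stud [ 0.50850063 -0.06609006  0.063     ]
slot [ 0.54002168 -0.07896827  0.045     ]
```

View pics/w0c.png

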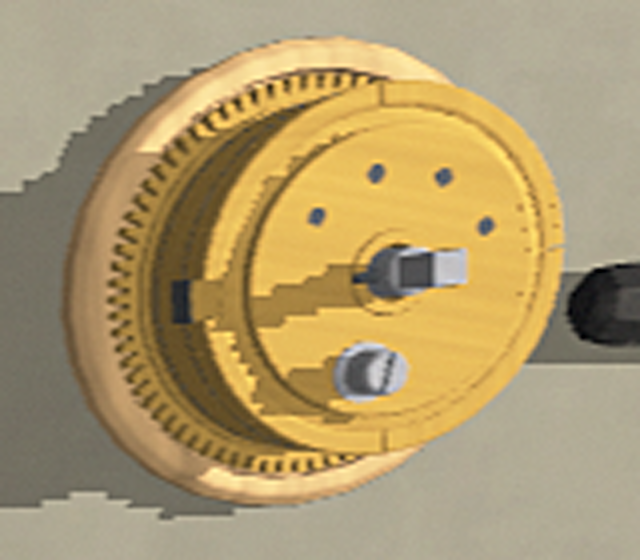

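Barrel B (scene 344,308) has its stud at its notch, so it is the closed one. Barrel A, with its axis near (0.5035, -0.083), has its slot facing about +x and its stud at about 80°, so it is the open one. I'll look at A from above.

Request:
{"method": "carry_out", "body": {"targets": [[0.029,0.0855,0.025,0,0,0],[0.029,0.0855,0.025,0,0,0],[0.029,0.0855,0.025,0,0,0],[0.029,0.0855,0.025,0,0,0],[0,0,0,0,0,0]], "hand": 0.4}}

```text
time_s: 0.78
tcp_pos: [0.5005, -0.059, 0.1839]
eef_rot: [179.9, 0.0, -90.1]
contact_force: [0.5, -0.3, 0.1]
gripper_width: 0.0433
gripper_force: 0.0
```

Run:
```python
from h import *
import json
s=r.get_state();i=r.camera_info("wrist");im=r.capture("wrist")[:,:,::-1]
cv2.imwrite('pics/w1.png',im);print(s['tcp_pos'],s['eef_rot'],s['contact_force'],s['gripper_width'])
json.dump({k:np.array(v).tolist() for k,v in i.items()},open('w1.json','w'))
cv2.imwrite('pics/w1c.png',cv2.resize(im[120:270,220:420],(800,600),interpolation=cv2.INTER_CUBIC))
```

```text
[ 0.50050489 -0.05896899  0.18389998] [ 1.79875243e+02  1.19750403e-02 -9.00603867e+01] [ 0.50567573 -0.32016391  0.14235971] 0.04331542487647294
```

View pics/w1c.png

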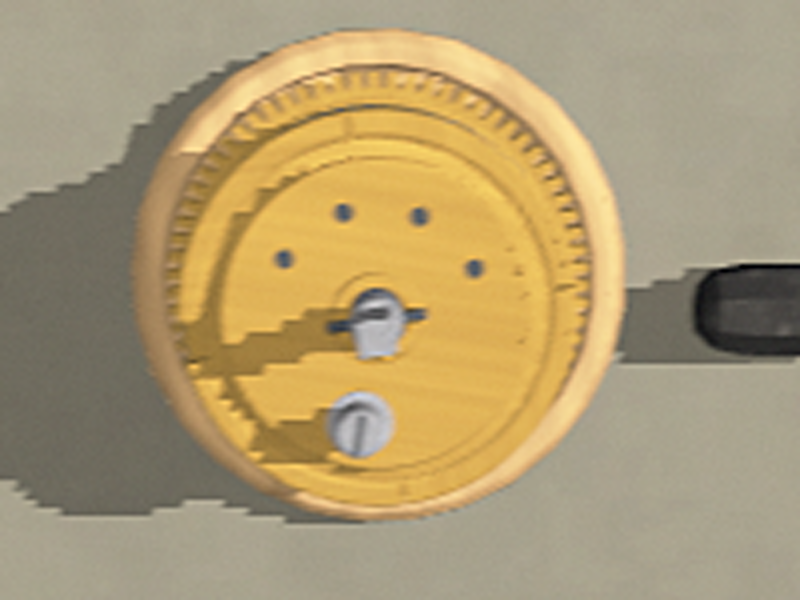

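Run:
```python
from h import *
import json
i=json.load(open('w1.json'))
S,D=r.camera_info("scene"),r.camera_info("side")
px=lambda x,y:((x+.5)/4-.5+220,(y+.5)/4-.5+120)
P=lambda x,y,z:plane(i,px(x,y),z)
print("arbor3",tri([ray(S,(311.4,212.4)),ray(D,(281,266)),ray(i,px(376,345))]))
print("stud3",tri([ray(S,(308,211)),ray(D,(274.6,280)),ray(i,px(361,425))]))
a,b,n,o=P(350,125,.0496),P(405,487,.0496),P(193,345,.0496),P(575,288,.0496)
print("slits",a,b,"mid",(a+b)/2,"len",np.linalg.norm(a-b))
d=a-b; print("slit-dir+90",np.degrees(np.arctan2(d[1],d[0]))+90)
print("notch",n,"opp",o, "ang",np.degrees(np.arctan2(*(n-o)[1::-1])))
print("flat centre",(P(220,308,.053)+P(553,308,.053))/2,(P(386,150,.053)+P(386,470,.053))/2)
print("arbor top",P(376,345,.075),"stud",P(361,425,.063))
im=cv2.imread('pics/w1.png')[180:225,240:290]
im=cv2.convertScaleAbs(im,alpha=1.8)
E=cv2.resize(im,(400,360),interpolation=cv2.INTER_CUBIC)
im=cv2.imread('pics/w1.png')[165:215,340:390]
cv2.imwrite('pics/n1.png',np.hstack([E,cv2.resize(im,(360,360),interpolation=cv2.INTER_CUBIC)]))
```

```text
arbor3 (array([ 0.50320999, -0.08341895,  0.07542328]), [0.9293854646641206, 0.9644278562125749, 0.7999867251839157])
stud3 (array([ 0.50641198, -0.0652812 ,  0.06221802]), [1.7399104079596044, 1.02162564624829, 1.6506176942502684])
slits [ 0.50843765 -0.11963409  0.0496    ] [ 0.4985288  -0.05174404  0.0496    ] mid [ 0.50348323 -0.08568907  0.0496    ] len 0.06860935886130992
slit-dir+90 8.303934766745854
notch [ 0.53827148 -0.07949666  0.0496    ] opp [ 0.46692559 -0.09001072  0.0496    ] ang 8.38319345089208
flat centre [ 0.50194582 -0.08690057  0.053     ] [ 0.50205154 -0.08571041  0.053     ]
arbor top [ 0.50372248 -0.08396939  0.075     ] stud [ 0.50663178 -0.06714087  0.063     ]
```

View pics/n1.png

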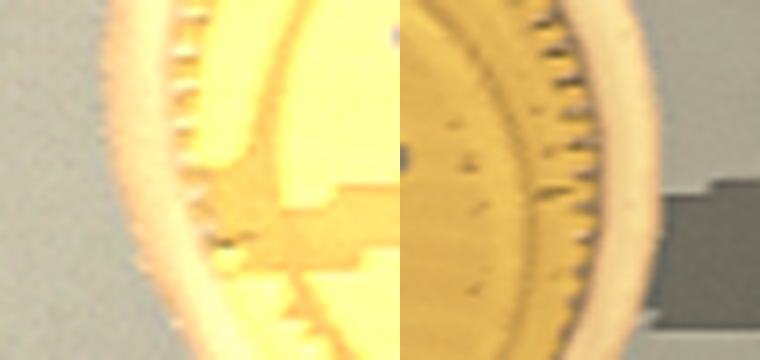

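The stud top in the crop at (361,425) sits at about 79°, and the slits at (350,125), (405,487) and (566,286) plus the notch at (193,345) put the notch at about 8.3°. The heights (75.4 and 62.2 mm) match the text. I'm taking the axis as about (0.5033, -0.0848), so the cover needs about 71° clockwise. Next I approach the stud.

Request:
{"method": "carry_out", "body": {"targets": [[0.0084,-0.014,0.094,0,0,0],[0,0,0.094,0,0,0.0917],[0,0,0,0,0,0.0917],[0,0,0,0,0,0]], "hand": 0.4}}

```text
time_s: 1.32
tcp_pos: [0.512, -0.062, 0.0901]
eef_rot: [180.0, -0.0, -100.9]
contact_force: [0.3, 0.3, 0.5]
gripper_width: 0.0353
gripper_force: 0.0
```

Run:
```python
from h import *
print(r.get_state()['tcp_pos'],r.get_state()['eef_rot'],r.get_state()['contact_force'])
D=r.capture("side")[:,:,::-1];S=r.capture("scene")[:,:,::-1]
c=lambda im,x,y:cv2.resize(im[y:y+100,x:x+80],(400,500),interpolation=cv2.INTER_CUBIC)
cv2.imwrite('pics/m2.png',np.hstack([c(S,272,170),c(D,242,220)]))
```

```text
[ 0.51200295 -0.06198135  0.09010512] [ 1.79971585e+02 -3.26532364e-02 -1.00943547e+02] [0.3461425  0.33682564 0.4803547 ]
```

View pics/m2.png

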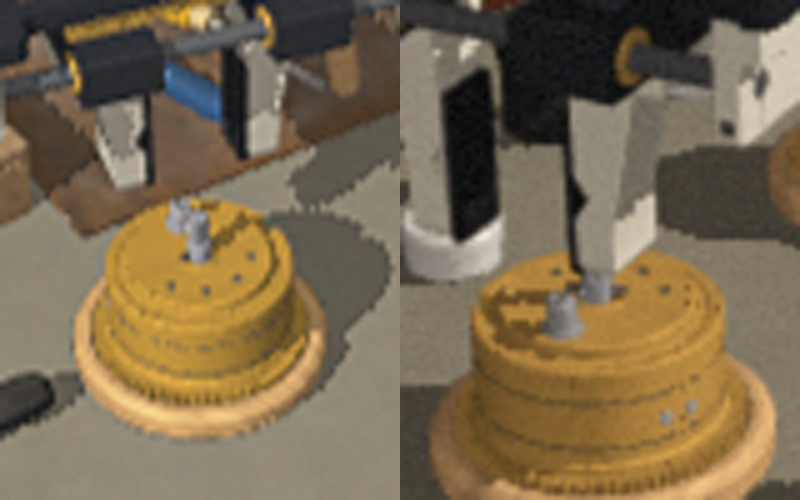

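The open fingers hang over the stud, clear of the arbor. I'll correct the 4.5 mm offset and descend.

Request:
{"method": "carry_out", "body": {"targets": [[0.004,0.0084,0,0,0,0],[0,0,0,0,0,0],[0,0,0.026,0,0,0],[0,0,0.025,0,0,0],[0,0,0,0,0,0]]}}

```text
time_s: 2.05
tcp_pos: [0.5054, -0.0636, 0.0635]
eef_rot: [179.8, -0.1, -101.0]
contact_force: [0.3, -0.0, 0.1]
gripper_width: 0.035
gripper_force: 0.0
```

Request:
{"method": "carry_out", "body": {"targets": [[0,0,0,0,0,0],[0,0,0,0,0,0],[0,0,0,0,0,0],[0,0,0,0,0,0],[0,0,0,0,0,0]], "hand": 0, "squeeze": 20}}

```text
time_s: 2.68
tcp_pos: [0.5067, -0.0633, 0.0653]
eef_rot: [-180.0, 0.0, -101.0]
contact_force: [-0.2, -0.7, 1.3]
gripper_width: 0.0068
gripper_force: 20.0
```

Width 6.8 mm on a 9 mm stud is suspicious, so I look before turning.

Run:
```python
from h import *
s=r.get_state();print(s['tcp_pos'],s['eef_rot'],s['gripper_width'])
D=r.capture("side")[:,:,::-1];S=r.capture("scene")[:,:,::-1];W=r.capture("wrist")[:,:,::-1]
for n,i in zip("DSW",(D,S,W)): cv2.imwrite(f"pics/g_{n}.png",i)
c=lambda im,x,y,w,h,W,H:cv2.resize(im[y:y+h,x:x+w],(W,H),interpolation=cv2.INTER_CUBIC)
top=np.hstack([c(S,280,190,66,50,396,300),c(D,252,250,66,50,396,300)])
cv2.imwrite('pics/m3.png',np.vstack([top,c(W,186,140,264,100,792,300)]))
```

```text
[ 0.50665016 -0.06332991  0.06525079] [-1.79974885e+02  9.96099665e-03 -1.00998714e+02] 0.006808917347691355
```

View pics/m3.png

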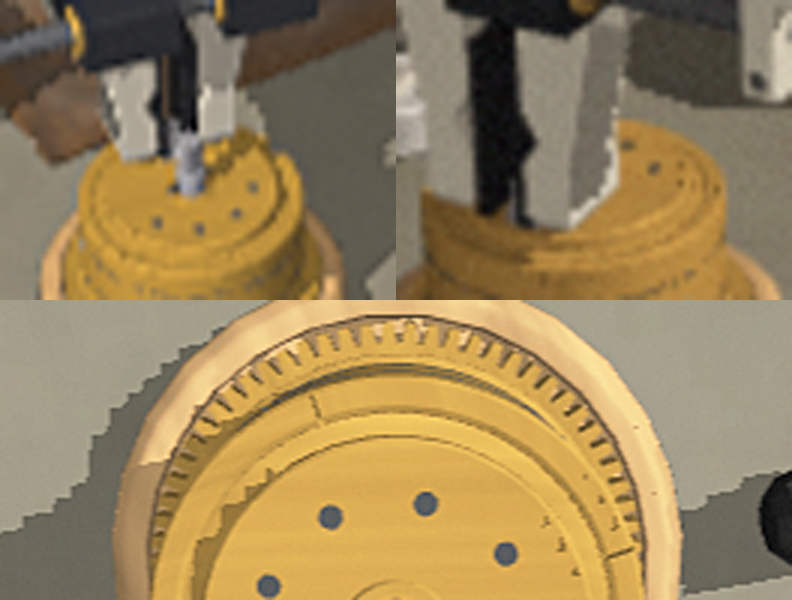

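The stud is held between the notched pads, which explains the 6.8 mm width. The TCP position also agrees with the triangulated axis (0.5031, -0.0831) at r = 20 mm. I'll turn clockwise about that axis, 71.4° in all, at about 3.97° per row.

Request:
{"method": "carry_out", "body": {"targets": [[0.0001,-0.0028,0,0,0,0.0661],[0.0001,-0.0028,0,0,0,0.0661],[0.0001,-0.0028,0,0,0,0.0661],[0.0001,-0.0028,0,0,0,0.0661],[0.0001,-0.0028,0,0,0,0.0661]]}}

```text
time_s: 3.45
tcp_pos: [0.5134, -0.0657, 0.0653]
eef_rot: [-180.0, 0.0, -121.0]
contact_force: [0.4, 0.8, 1.3]
gripper_width: 0.0074
gripper_force: 20.0
```

Request:
{"method": "carry_out", "body": {"targets": [[0.0001,-0.0028,0,0,0,0.0661],[0.0001,-0.0028,0,0,0,0.0661],[0.0001,-0.0028,0,0,0,0.0661],[0.0001,-0.0028,0,0,0,0.0661],[0.0001,-0.0028,0,0,0,0.0661]]}}

```text
time_s: 4.08
tcp_pos: [0.5191, -0.0702, 0.0653]
eef_rot: [-180.0, 0.1, -140.8]
contact_force: [1.9, 1.8, 0.5]
gripper_width: 0.0077
gripper_force: 20.0
```

Request:
{"method": "carry_out", "body": {"targets": [[0.0001,-0.0028,0,0,0,0.0661],[0.0001,-0.0028,0,0,0,0.0661],[0.0001,-0.0028,0,0,0,0.0661],[0.0001,-0.0028,0,0,0,0.0661],[0,0,0,0,0,0]]}}

```text
time_s: 4.7
tcp_pos: [0.5223, -0.075, 0.0654]
eef_rot: [-180.0, 0.1, -156.5]
contact_force: [2.7, 0.8, 0.3]
gripper_width: 0.0072
gripper_force: 20.0
```

Request:
{"method": "carry_out", "body": {"targets": [[0.0001,-0.0028,0,0,0,0.0661],[0.0001,-0.0028,0,0,0,0.0661],[0.0001,-0.0028,0,0,0,0.0661],[0.0001,-0.0028,0,0,0,0.0661],[0,0,0,0,0,0]]}}

```text
time_s: 5.32
tcp_pos: [0.524, -0.0804, 0.0655]
eef_rot: [-180.0, 0.1, -172.3]
contact_force: [5.0, 0.4, -1.1]
gripper_width: 0.0072
gripper_force: 20.0
```

Run:
```python
from h import *
s=r.get_state();print(s['tcp_pos'],s['eef_rot'],s['contact_force'],s['time_s'])
D=r.capture("side")[:,:,::-1];S=r.capture("scene")[:,:,::-1]
i=r.camera_info("wrist");W=r.capture("wrist")[:,:,::-1]
import json; json.dump({k:np.array(v).tolist() for k,v in i.items()},open('w2.json','w'))
for n,m in zip("DSW",(D,S,W)): cv2.imwrite(f"pics/k_{n}.png",m)
```

```text
[ 0.52403759 -0.08041715  0.0654858 ] [-1.79990298e+02  1.44676403e-01 -1.72267296e+02] [ 5.01487831  0.39859003 -1.07188816] 5.325
```

Run:
```python
from h import *
D,S,W=[cv2.imread(f"pics/k_{n}.png") for n in "DSW"]
c=lambda im,x,y,w,h,W,H:cv2.resize(im[y:y+h,x:x+w],(W,H),interpolation=cv2.INTER_CUBIC)
top=np.hstack([c(S,280,190,66,50,396,300),c(D,252,250,66,50,396,300)])
cv2.imwrite('pics/m4.png',np.vstack([top,c(W,186,140,264,100,792,300)]))
```

```text
(no output)
```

View pics/m4.png

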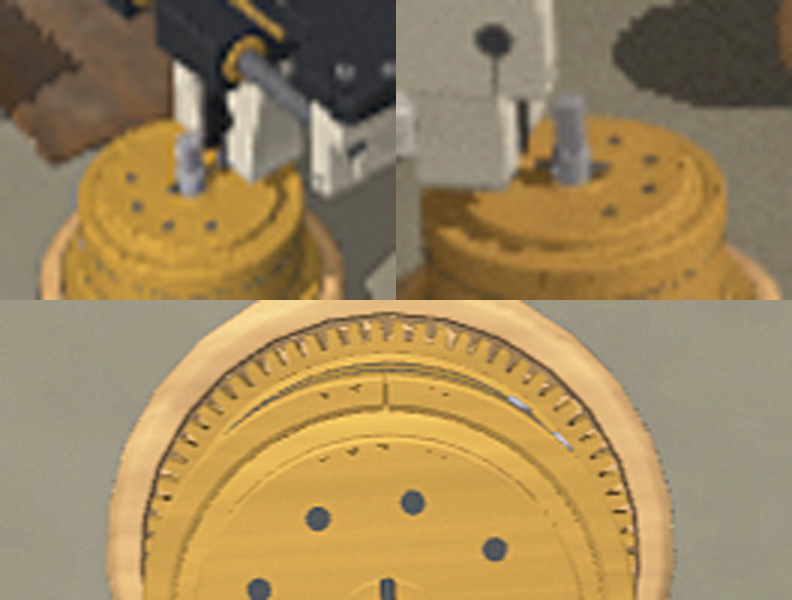

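The opposite slit at (387,390) and the arbor pin at (388,590) are both vertical and in line, so the tool is parallel to the notch line. The axis is about 1–1.8 mm to one side, so the stud is slightly counter-clockwise. I'll nudge about 1.4 mm clockwise, relieve the radial pull and firm up the grip.

Request:
{"method": "carry_out", "body": {"targets": [[-0.001,-0.0014,0,0,0,0.025],[-0.001,-0.0014,0,0,0,0.025],[0,0,0,0,0,0],[0,0,0,0,0,0]], "squeeze": 45}}

```text
time_s: 5.98
tcp_pos: [0.5243, -0.0817, 0.0653]
eef_rot: [180.0, 0.1, -175.3]
contact_force: [4.9, 1.4, 1.0]
gripper_width: 0.0056
gripper_force: 45.0
```

Request:
{"method": "carry_out", "body": {"targets": [[0,0,0.001,0,0,0],[0,0,0.001,0,0,0],[0,0,0,0,0,0]]}}

```text
time_s: 6.35
tcp_pos: [0.5245, -0.0818, 0.0647]
eef_rot: [-180.0, 0.1, -175.3]
contact_force: [4.1, 2.2, 6.0]
gripper_width: 0.0059
gripper_force: 45.0
```

Request:
{"method": "carry_out", "body": {"targets": [[0,0,0.001,0,0,0],[0,0,0.001,0,0,0],[0,0,0,0,0,0]]}}

```text
time_s: 6.72
tcp_pos: [0.5247, -0.0819, 0.0643]
eef_rot: [-180.0, 0.1, -175.3]
contact_force: [2.1, 1.8, 11.0]
gripper_width: 0.0059
gripper_force: 45.0
```

Request:
{"method": "carry_out", "body": {"targets": [[0,0,0.001,0,0,0],[0,0,0,0,0,0]]}}

```text
time_s: 6.98
tcp_pos: [0.5247, -0.0819, 0.064]
eef_rot: [-180.0, 0.1, -175.3]
contact_force: [1.9, 3.1, 13.8]
gripper_width: 0.0061
gripper_force: 45.0
```

Request:
{"method": "carry_out", "body": {"targets": [[0,0,0.001,0,0,0],[0,0,0,0,0,0]]}}

```text
time_s: 7.22
tcp_pos: [0.5248, -0.0819, 0.0637]
eef_rot: [-180.0, 0.1, -175.3]
contact_force: [1.2, 1.6, 16.1]
gripper_width: 0.0062
gripper_force: 45.0
```

Request:
{"method": "carry_out", "body": {"targets": [[0,0,0.001,0,0,0],[0,0,0,0,0,0]]}}

```text
time_s: 7.48
tcp_pos: [0.5248, -0.082, 0.0635]
eef_rot: [-180.0, 0.1, -175.3]
contact_force: [0.8, 2.8, 18.1]
gripper_width: 0.0062
gripper_force: 45.0
```

Request:
{"method": "carry_out", "body": {"targets": [[0,0,0.0008,0,0,0],[0,0,0,0,0,0]]}}

```text
time_s: 7.72
tcp_pos: [0.5249, -0.082, 0.0633]
eef_rot: [-180.0, 0.1, -175.3]
contact_force: [-0.7, 1.5, 20.7]
gripper_width: 0.0059
gripper_force: 45.0
```

Request:
{"method": "carry_out", "body": {"targets": [[0,0,0.0008,0,0,0],[0,0,0,0,0,0]]}}

```text
time_s: 7.98
tcp_pos: [0.5246, -0.082, 0.0619]
eef_rot: [-180.0, 0.1, -175.3]
contact_force: [3.1, 0.6, 9.1]
gripper_width: 0.0057
gripper_force: 45.0
```

Request:
{"method": "carry_out", "body": {"targets": [[0,0,0.0006,0,0,0],[0,0,0,0,0,0]]}}

```text
time_s: 8.22
tcp_pos: [0.5247, -0.082, 0.0617]
eef_rot: [-180.0, 0.1, -175.3]
contact_force: [2.4, 1.3, 10.4]
gripper_width: 0.0057
gripper_force: 45.0
```

It jumped: the force sagged from 20.7 to 9 N. I'll press the last millimetre until it is hard.

Request:
{"method": "carry_out", "body": {"targets": [[0,0,0.001,0,0,0],[0,0,0,0,0,0]]}}

```text
time_s: 8.48
tcp_pos: [0.5247, -0.082, 0.0614]
eef_rot: [-180.0, 0.1, -175.3]
contact_force: [2.4, 0.7, 14.5]
gripper_width: 0.0061
gripper_force: 45.0
```

Request:
{"method": "carry_out", "body": {"targets": [[0,0,0.001,0,0,0],[0,0,0,0,0,0]]}}

```text
time_s: 8.72
tcp_pos: [0.5248, -0.082, 0.0612]
eef_rot: [-180.0, 0.1, -175.3]
contact_force: [1.5, 0.7, 15.8]
gripper_width: 0.0058
gripper_force: 45.0
```

Request:
{"method": "carry_out", "body": {"targets": [[0,0,0.001,0,0,0],[0,0,0,0,0,0]]}}

```text
time_s: 8.98
tcp_pos: [0.5249, -0.082, 0.0609]
eef_rot: [-180.0, 0.1, -175.3]
contact_force: [-0.3, 2.3, 19.1]
gripper_width: 0.0063
gripper_force: 45.0
```

Request:
{"method": "carry_out", "body": {"targets": [[0,0,0.001,0,0,0],[0,0,0,0,0,0]]}}

```text
time_s: 9.22
tcp_pos: [0.5249, -0.082, 0.0607]
eef_rot: [-180.0, 0.1, -175.3]
contact_force: [-0.8, 2.1, 21.5]
gripper_width: 0.0059
gripper_force: 45.0
```

Request:
{"method": "carry_out", "body": {"targets": [[0,0,0.001,0,0,0],[0,0,0,0,0,0]]}}

```text
time_s: 9.48
tcp_pos: [0.525, -0.0821, 0.0605]
eef_rot: [-180.0, 0.2, -175.3]
contact_force: [-1.4, 1.6, 24.6]
gripper_width: 0.0059
gripper_force: 45.0
```

Request:
{"method": "carry_out", "body": {"targets": [[0,0,-0.003,0,0,0],[0,0,-0.002,0,0,0],[0,0,0,0,0,0]]}}

```text
time_s: 9.85
tcp_pos: [0.5247, -0.0821, 0.0617]
eef_rot: [-180.0, 0.1, -175.3]
contact_force: [3.3, 0.1, 11.0]
gripper_width: 0.0062
gripper_force: 45.0
```

Request:
{"method": "carry_out", "body": {"targets": [[0,0,-0.003,0,0,0],[0,0,-0.001,0,0,0],[0,0,0,0,0,0]]}}

```text
time_s: 10.22
tcp_pos: [0.5244, -0.0821, 0.0627]
eef_rot: [-180.0, 0.1, -175.4]
contact_force: [6.3, -1.4, 1.3]
gripper_width: 0.0056
gripper_force: 45.0
```

Request:
{"method": "carry_out", "body": {"targets": [[0,0,0,0,0,0],[0,0,0,0,0,0],[0,0,0,0,0,0]], "hand": 0.35}}

```text
time_s: 10.6
tcp_pos: [0.5223, -0.0821, 0.0618]
eef_rot: [-180.0, -0.2, -175.4]
contact_force: [0.2, 0.3, -0.4]
gripper_width: 0.0283
gripper_force: 0.0
```

Request:
{"method": "carry_out", "body": {"targets": [[0,0,-0.03,0,0,0],[0,0,-0.1,0,0,0],[0,0,-0.1,0,0,0],[0,0,0,0,0,0],[0,0,0,0,0,0]]}}

```text
time_s: 11.22
tcp_pos: [0.5234, -0.0818, 0.1779]
eef_rot: [180.0, 0.0, -175.4]
contact_force: [-1.0, -0.3, -1.2]
gripper_width: 0.0307
gripper_force: 0.0
```

Run:
```python
from h import *
import json
s=r.get_state();print(s['tcp_pos'],s['eef_rot'],s['contact_force'])
i=r.camera_info("wrist");W=r.capture("wrist")[:,:,::-1];D=r.capture("side")[:,:,::-1];S=r.capture("scene")[:,:,::-1]
cv2.imwrite('pics/f_W.png',W);cv2.imwrite('pics/f_D.png',D);cv2.imwrite('pics/f_S.png',S)
json.dump({k:np.array(v).tolist() for k,v in i.items()},open('w3.json','w'))
# grey (steel/dark, low-saturation) blobs near barrel in wrist view
K=np.array(i["K"]);M=R.from_euler('xyz',i["attitude"],degrees=True).as_matrix()
pr=lambda p:(lambda q:q[:2]/q[2])(K@M.T@(np.array(p)-i["eye"]))
print("proj axis/stud/notch",pr([.504,-.0832,.0506]),pr([.5238,-.0805,.061]),pr([.539,-.0785,.0496]))
def blobs(im,box):
    x0,y0,x1,y1=box;h=cv2.cvtColor(np.ascontiguousarray(im[y0:y1,x0:x1]),cv2.COLOR_BGR2HSV)
    m=((h[:,:,1]<90)).astype(np.uint8)
    n,l,st,c=cv2.connectedComponentsWithStats(m)
    return [(st[k,4],*np.round(c[k]+[x0,y0],1),st[k,:4].tolist(),int(h[:,:,2][l==k].mean())) for k in range(1,n) if st[k,4]>8]
c=pr([.504,-.0832,.0506]).astype(int)
for b in blobs(W,(c[0]-75,c[1]-75,c[0]+75,c[1]+75)): print("W",b)
for b in blobs(D,(262,255,307,290)): print("D",b)
for b in blobs(S,(292,203,330,235)): print("S",b)
```

```text
[ 0.52337618 -0.08177328  0.17794156] [ 1.79971729e+02  3.24083940e-02 -1.75399614e+02] [-0.99016582 -0.33839478 -1.19557921]
proj axis/stud/notch [319.30467893 207.41677525] [320.8867677  237.37732572] [321.79919481 252.98526632]
W (np.int32(10372), np.float64(320.9), np.float64(220.7), [0, 0, 150, 150], 148)
W (np.int32(17), np.float64(321.8), np.float64(178.8), [76, 45, 5, 5], 104)
W (np.int32(17), np.float64(302.8), np.float64(181.8), [57, 48, 5, 5], 108)
W (np.int32(16), np.float64(338.1), np.float64(188.7), [92, 55, 5, 5], 106)
W (np.int32(16), np.float64(290.5), np.float64(196.0), [45, 62, 4, 5], 101)
W (np.int32(228), np.float64(316.3), np.float64(207.8), [66, 63, 14, 25], 156)
W (np.int32(221), np.float64(317.5), np.float64(232.7), [65, 93, 18, 17], 143)
D (np.int32(866), np.float64(283.1), np.float64(264.9), [0, 0, 45, 27], 105)
S (np.int32(23), np.float64(294.8), np.float64(205.9), [0, 0, 7, 6], 107)
S (np.int32(135), np.float64(323.0), np.float64(208.2), [18, 0, 20, 15], 130)
S (np.int32(58), np.float64(311.0), np.float64(217.6), [16, 9, 7, 12], 138)
S (np.int32(19), np.float64(293.1), np.float64(217.9), [0, 11, 5, 11], 127)
S (np.int32(30), np.float64(319.4), np.float64(216.1), [25, 10, 6, 7], 132)
```

Run:
```python
from h import *
import json
D=r.camera_info("side");K=np.array(D["K"]);M=R.from_euler('xyz',D["attitude"],degrees=True).as_matrix()
pr=lambda p:(lambda q:q[:2]/q[2])(K@M.T@(np.array(p)-D["eye"]))
def dots(im,cen,rad=75):
    h=cv2.cvtColor(im,cv2.COLOR_BGR2HSV)[:,:,1]; m=(h<90).astype(np.uint8)
    n,l,s,c=cv2.connectedComponentsWithStats(m)
    return [c[k] for k in range(1,n) if 8<s[k,4]<32 and max(s[k,2:4])<9 and np.linalg.norm(c[k]-cen)<rad]
def meas(im,p,rad=3):
    x,y=np.round(p).astype(int);g=cv2.cvtColor(im,cv2.COLOR_BGR2GRAY)[y-rad:y+rad+1,x-rad:x+rad+1].astype(float)
    w=np.clip(np.median(g)-10-g,0,None); Y,X=np.mgrid[-rad:rad+1,-rad:rad+1]
    return np.array([x+(w*X).sum()/w.sum(),y+(w*Y).sum()/w.sum()]) if w.sum()>20 else None
for wj,wi,si,cen in [("w1.json","w1","side0",(315,197)),("w3.json","f_W","f_D",(319,207))]:
    i=json.load(open(wj)); W=cv2.imread(f"pics/{wi}.png");S=cv2.imread(f"pics/{si}.png")
    for d in dots(W,cen):
        for z in (.053,.0506):
            p=pr(plane(i,d,z)); q=p
            for _ in range(3):
                n=meas(S,q); q=n if n is not None else q
            print(wi,np.round(d,1),z,"pred",np.round(p,1),"meas",np.round(q,1) if n is not None else None, "z tri",np.round(tri([ray(i,d),ray(D,q)])[0],4) if n is not None else "")
# slit directions in final wrist view: dark line near top rim
i=json.load(open("w3.json"));g=cv2.cvtColor(cv2.imread("pics/f_W.png"),cv2.COLOR_BGR2GRAY)
print(g[148:168,308:330])
```

```text
w1 [305.4 172.6] 0.053 pred [281.8 271.7] meas [278.3 274.7] z tri [ 0.5123 -0.1031  0.0482]
w1 [305.4 172.6] 0.0506 pred [281.8 273.2] meas [277.1 276.5] z tri [ 0.5132 -0.1025  0.0454]
w1 [324.4 173.6] 0.053 pred [290.3 273.1] meas [289.9 274. ] z tri [ 0.4963 -0.1034  0.0516]
w1 [324.4 173.6] 0.0506 pred [290.4 274.6] meas [289.9 274. ] z tri [ 0.4963 -0.1034  0.0516]
w1 [290.6 184.4] 0.053 pred [273.  273.5] meas [276.3 276.8] z tri [ 0.5186 -0.0961  0.0478]
w1 [290.6 184.4] 0.0506 pred [272.9 275. ] meas [276.3 276.8] z tri [ 0.5186 -0.0961  0.0478]
w1 [338.3 186.5] 0.053 pred [294.8 277. ] meas [294.6 277.5] z tri [ 0.4859 -0.0941  0.0523]
w1 [338.3 186.5] 0.0506 pred [294.9 278.6] meas [294.6 277.5] z tri [ 0.4859 -0.0941  0.0523]
f_W [321.8 178.8] 0.053 pred [294.3 281. ] meas [293.8 280.8] z tri [ 0.4831 -0.083   0.0532]
f_W [321.8 178.8] 0.0506 pred [294.2 282.4] meas [293.5 282.2] z tri [ 0.4835 -0.083   0.0509]
f_W [302.8 181.8] 0.053 pred [295.2 276.3] meas [297.6 275.8] z tri [ 0.4842 -0.0969  0.0541]
f_W [302.8 181.8] 0.0506 pred [295.  277.7] meas [295.1 277.5] z tri 
[... 1564 characters left out ...]
4 135 140 142 146 154 166 174
  183 183 183 181]
 [131 125 119 110 106 125 120  88  90  90  92  98 100 104 117 128 132 138
  138 151 165 178]
 [ 85  88 100 103 109 130 137 137 136 130 127 122 120 113 103  92  87  87
   94 111 127 134]
 [136 167 172 138 136 136 138 139 136 187 210 165 135 137 137 140 137 134
  125 107  84  90]
 [130 179 217 206 183 147 132 129 129 173 210 210 204 180 143 130 133 134
  136 138 133 140]
 [149 189 199 188 188 191 171 142 124 158 187 183 182 192 202 187 142 129
  130 129 127 173]
 [173 194 195 198 201 206 210 212 210 207 205 205 201 196 192 188 185 175
  143 122 123 166]
 [209 205 199 193 194 187 169 176 193 189 187 186 189 191 194 196 203 203
  202 194 182 181]]
```

Run:
```python
from h import *
import json
def dots(n,cen,rad):
    h=cv2.cvtColor(cv2.imread(f"pics/{n}.png"),cv2.COLOR_BGR2HSV)[:,:,1].astype(float)
    m=(h<100).astype(np.uint8);k,l,s,c=cv2.connectedComponentsWithStats(m);o=[]
    for j in range(1,k):
        if 8<s[j,4]<90 and max(s[j,2:4])<13 and np.linalg.norm(c[j]-cen)<rad:
            x,y=np.round(c[j]).astype(int);e=9 if s[j,4]>35 else 5;g=h[y-e:y+e+1,x-e:x+e+1];w=np.clip(150-g,0,None);Y,X=np.mgrid[-e:e+1,-e:e+1]
            o.append((x+(w*X).sum()/w.sum(),y+(w*Y).sum()/w.sum()))
    return sorted(o)
from itertools import combinations
def span(i,d,z):
    P=[plane(i,p,z) for p in d]; return sum(np.linalg.norm(a-b) for a,b in combinations(P,2))
i1,i2,i3=[json.load(open(f"w{k}.json")) for k in(1,2,3)]
d1=dots("w1",(315,180),40);d2=dots("k_W",(315,220),75);d3=dots("f_W",(315,187),40)
for d in(d1,d2,d3): print(np.round(d,1).tolist())
ref=span(i1,d1,.053);ref2=span(i2,d2,.053);print("loose ref",ref,ref2)
for R_ in(ref,ref2): print("z final",.0506+(R_/span(i3,d3,.0506)-1)*-(i3["eye"][2]-.0506))
s,D=r.get_state(),0
```

```text
[[290.5, 184.4], [305.4, 172.7], [324.4, 173.7], [338.2, 186.7]]
[[271.9, 236.4], [291.5, 212.6], [323.2, 207.1], [350.5, 222.7], [358.7, 174.5], [373.0, 186.3]]
[[290.6, 195.9], [302.8, 181.7], [321.6, 178.8], [337.9, 188.8], [341.2, 158.7]]
loose ref 0.12806531366401588 0.3831725453268728
z final 0.18391839308480973
z final -0.10530069432761147
```

Some extra blobs got in, so I keep only the first four dots.

Run:
```python
from h import *
import json
from itertools import combinations
i1,i2,i3=[json.load(open(f"w{k}.json")) for k in(1,2,3)]
d1=[[290.5,184.4],[305.4,172.7],[324.4,173.7],[338.2,186.7]]
d2=[[271.9,236.4],[291.5,212.6],[323.2,207.1],[350.5,222.7]]
d3=[[290.6,195.9],[302.8,181.7],[321.6,178.8],[337.9,188.8]]
def span(i,d,z):
    P=[plane(i,p,z) for p in d]; return sum(np.linalg.norm(a-b) for a,b in combinations(P,2))
r1,r2=span(i1,d1,.053),span(i2,d2,.053);print(r1,r2,span(i3,d3,.0506),span(i3,d3,.053))
for q in(r1,r2): print("z final",.0506-(q/span(i3,d3,.0506)-1)*(i3["eye"][2]-.0506))
```

```text
0.12825082369523744 0.1284154885434425 0.12739320263879453 0.1262954114654534
z final 0.04872506186472726
z final 0.04836507023308621
```

The dots' scale puts the flat top well below its loose height, which matches home, and the click was felt. The stud is about 1 mm off the notch line and the hand is clear, so I hand in.

```bash
python3 -c "
from plant import r
print(r.close_job())"
```

```text
the job is handed in; nothing more can be done
None
```

I closed the open barrel and handed the job in: the stud is about 1 mm off the notch line, the cover snapped in at about 21 N and was then pressed to at most 25 N, and the hand is clear; the hand-in gave no verdict.

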